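Lay a battery pack in its charging dock

TASK

Put the standing battery pack on charge without lifting it: swing the dock's gate fully open, slide the pack upright until its foot stops against the front edge of the dock's bed, then push high on its back face so that it tips over that edge and lies on its side in the bay, contacts towards the charging head. Slide it fully home against the sprung contacts and swing the gate shut behind it. Leave the flask and the petri dish where they are.

Things in the scene. Friction and masses are not known exactly. Their poses are not given: they have to be found in the camera images.
- pack: Grey battery pack with black end caps: a box 90 (own x) x 100 (own y) x 140 mm (own z), 0.55 to 0.95 kg, too wide to grip. Starts standing on four slippery glides (friction about 0.3: pushed lower than 100 mm it slides upright). Origin: centre of the underside; own z up towards the contact end; own +x face starts towards the dock within 0.25 rad, the -x face is its back.
- pack_center (a point): Centre of the pack's box, 70 mm above its underside along own z.
- pack_top (a point): Centre of the pack's contact end (own z = 140 mm), which carries two brass contact pads. Fully home it lies at dock x = 190 mm.
- dock: Charging dock, fixed. Its bed is a grey plate 250 mm (own x) x 170 mm (own y), 14 mm thick. Origin: centre of the bed's front edge, at table height; own +x runs along the bay to the charging head, z up. Aluminium side rails (tops 44 mm above the table) leave 124 mm between them from x = 8 to 128 mm, narrowing to 112 mm from x = 168 mm.
- bed_edge (a point): Middle of the top of the bed's front edge (dock x = 0, 14 mm above the table): the stop for the pack's foot, over which it tips. Just tipped in, the pack's rear end (its former underside) overhangs this edge by 15 to 45 mm; it must then slide on, until that rear end is at dock x = 50 mm.
- head_face (a point): Middle of the charging head's face (dock x = 190 mm, 59 mm above the table) that the pack's contact end meets when fully home. The head is 120 mm tall.
- gate (a joint): Gate angle, rad: 0 = shut, arm across the bay's mouth along dock +y; opens counter-clockwise seen from above (towards dock -x, then outwards) to 2.2 = fully open; clear of the bay from 1.6. A stiff hinge (0.05 N m) keeps it where it is left. The arm is 10 mm thick, 50 to 68 mm above the table, 67 mm long; shut, it stands 2 mm behind a pack that is home.
- gate_axis (a point): Point on the gate's vertical hinge axis, at dock x = 43, y = -75 mm, top of the post (79 mm above the table).
- gate_pin (a point): Middle of the upright black thumb pin on the gate's arm, 13 mm thick, from 76 to 100 mm above the table, 58 mm from the hinge axis.
- contact_a (a joint): Travel of one sprung contact of the charging head, m: 0 = out (it stands 9 mm out of the head's face), 0.0085 = fully pressed. At dock y = +22 mm, 59 mm above the table; about 1 N.
- contact_b (a joint): The same for the other sprung contact, at dock y = -22 mm.
- flask: Loose conical glass flask, 62 mm wide and 88 mm tall, a bystander. Origin: centre of the underside.
- petri_dish: Loose clear petri dish, 101 mm wide and 22 mm tall, a bystander. Origin: centre of the underside.
Things that resemble listed ones, but are neither listed nor needed, are in the scene too. What is shaped like the pack but turquoise is not meant.

How it is judged:
On the way, in this order (a step that is already met when the one before it is completed fails the run):
1. the gate is swung open (joint above 1.5 rad) (value of joint gate above 1.5 rad), for 0.2 s.
2. the pack stands upright with its foot at the front edge of the dock's bed (angle between pack's own z axis and vertical below 0.2 rad and x of pack in the frame of dock above -0.058 m and height (world z) of pack below 0.02 m), for 0.05 s.
3. the pack lies on its side in the bay, contacts towards the head (angle between pack's own z axis and vertical between 1.45 and 1.69 rad and x of pack_top in the frame of dock above 0.07 m), for 0.2 s.
4. the pack has been slid along the bay to the sprung contacts (its contact end within 12 mm of the head) (x of pack_top in the frame of dock above 0.178 m), for 0.1 s.
5. the gate is shut behind it (value of joint gate below 0.08 rad), for 0.2 s.
At the end, for the whole second after the job is handed in: The pack lies flat on its side on the dock's bed (within 0.07 rad of level, within 0.12 rad of the bay's line), its contact end within 6 mm of the charging head, both sprung contacts pressed in by more than 3 mm, the gate shut (within 0.08 rad), everything at rest (value of joint gate below 0.08 rad and value of joint each of contact_a, contact_b above 0.003 m and x of pack_top in the frame of dock above 0.184 m and z of pack_center in the frame of dock below 0.066 m and angle between the z axis of pack and the x axis of dock, either way round below 0.12 rad and angle between pack's own z axis and vertical between 1.5 and 1.64 rad and angle between pack's own y axis and vertical between 1.5 and 1.64 rad and linear speed of pack below 0.01 m/s); the robot touches nothing.
It fails at once if the pack is lifted (its centre rises more than 45 mm above its standing height) (height (world z) of pack_center above 0.115 m).
It fails at once if the flask is knocked over or shifted by more than 40 mm (angle between flask's own z axis and vertical above 0.6 rad or distance of flask from where it was at the start of the episode above 0.04 m).
It fails at once if the petri dish is shifted by more than 40 mm (distance of petri_dish from where it was at the start of the episode above 0.04 m).
It also fails if it takes over 69 s, if anything falls off the work surface, if the arm or the gripper's body presses on something with over 40 N, if the wrist force passes 120 N, or if a joint passes its speed limit or range.

ROBOT

A 7-joint arm with a two-finger parallel gripper is mounted at the origin on a cart in front of the work surface, level with it; the furniture and walls round the work are solid. World frame = base frame: x ahead of the robot, y to its left, z up, the work surface at z = 0. Lengths are in m, angles in rad, forces in N, time in s.
With the tool pointing down it reaches from about 0.425 to 0.875 m from the base axis. Payload 8.4 kg.
Tool frame: the origin (TCP) lies midway between the tips of the shut fingers; the grasp point (between the pads) lies 19 mm behind it; z points along the fingers, y is the line along which they close (so a half turn about z gives the same grasp; the last joint's range is limited). The gripper opens to 85 mm and grips with 20 to 120 N. Pads are 22 mm wide; open, the fingers measure 114 mm over their backs; the gripper's body (76 mm by 85 mm) begins 54 mm behind the grasp point. The pads swing forward as they close: fully open they stand 13 mm farther back than shut.
Start: joints at [-0.099, 0.333, 0.04, 1.465, -0.013, 1.343, -0.059], TCP at [0.65, -0, 0.231] pointing down, gripper open.
Joint ranges: [-2.58, 2.58], [-0.38, 2.09], [-1.3, 1.39], [0.25, 2.4], [-1.5, 4.64], [0.08, 2.09], [-2.65, 2.65]. Speed limits (rad/s): [2.22, 2.22, 2.79, 2.79, 3.14, 3.14, 3.14].

INTERFACE

Orientations are given as [roll, pitch, yaw] about the fixed x, y, z axes, in that order (R = Rz(yaw) Ry(pitch) Rx(roll)).
In Python, from cell import r, imaging gives the robot as it stands.
- The arm moves only by the tool arm_command, never from a script. Its argument "plan" is one flat list of numbers, 6 for each row, row after row: the shift along the tool's x, y, z as a fraction of full scale, then the turn, a rotation vector about the tool's x, y, z as a fraction of full scale. In form: [x, y, z, rx, ry, rz, x, y, z, rx, ry, rz, ...]. A call has 1 to 10 rows; each row shifts and turns the commanded pose from where the row before left it, along the tool's axes as they then stand; what a row does not reach is not made up. Full scale, the value 1, is 3 cm for a shift and pi rad for a turn. A row lasts 1/10 s, in which the tool goes at most 50 mm and 8.59 degrees, less where a joint would pass 70% of its speed; a pose out of reach is approached as far as the arm can. A call with a number of a shift or a turn outside -1 to 1 is refused whole. A call with a gripper value outside its range is refused whole. "grip" is the finger opening in mm, from 0 to 85.4, set as the call begins (left out, the last holds). The fingers move at their own pace and stop on an object; "squeeze" is the grip in N (left out, the last holds). Time passes only in rows, so rows that do not move let the fingers close. It gives the time, the measured TCP pose, the force, the opening and the grip force at its end, in the units of the state.
- r.get_obs(): the state, without advancing time (a new reading comes with each control period).
- imaging.camera(name): name is "scene" or "side" or "wrist"; returns a dict with "color" (420x560x3 uint8, red, green, blue), "range_z" (420x560 float32, m along the optical axis (not along the pixel's ray), 0 where there is no reading), "K" (3x3 intrinsics, pixels), "position" and "orientation" of the camera in the world; the wrist camera has in their place "T_tool_cam" (4x4, takes a point from camera to tool coordinates, whose origin is the TCP and whose axes are the flange's). Camera axes: x right, y down, z forward; pixel columns grow to the right and rows downward; lengths in m; the calibration is good to about 2 mm. A picture is of the moment at which its call begins: read the wrist's pose just before it.
- r.sign_off(): hands the job in; it is judged then, once.
The state is a dict: "time": time; "qpos": joint angles; "qd": joint speeds; "joint_torque": joint torques, N m; "position": TCP position; "ee_rot": TCP orientation; "ft_force": force on the tool from outside, world axes, zero at the start; "torque": the same for the moment, N m; "opening": finger opening in m; "grip_force": force on a finger pad.
Only numpy, scipy, OpenCV 4.12 (cv2) and the standard library are available. Lean on these libraries where they do the work, as an engineer would, in place of code of your own. Each camera call takes 0.05 s, during which the arm holds its last target. There are 200 camera calls.

## Working session

There is one attempt and no reset: what is moved stays moved. The work goes in short steps, Python scripts to look and compute and a tool call to move; the robot and the scene stay as the last step left them, time stands still between calls to the robot, and variables do not carry over. Pictures are saved under pics/ and viewed, at most 10 in all, crops included, and the job is handed in when it is done.

Besides the shell and the picture viewer there is one more tool, called after "Call:" as name(argument=value, ...), one argument or row to a line, values as JSON. arm_command: Moves the arm, as the interface text tells. Shift numbers are shares of 3 cm and turn numbers shares of pi rad, none past 1 either way. Its arguments: {"type":"object","properties":{"plan":{"type":"array"},"grip":{"type":"number"},"squeeze":{"type":"number"}},"required":["plan"]}

```bash
mkdir -p pics; ls; cat > h.py <<'E'
import numpy as np, cv2
from scipy.spatial.transform import Rotation as R
from cell import r, imaging
def shot(n):
    o=r.get_obs(); c=imaging.camera(n)
    if 'T_tool_cam' in c:
        T=np.eye(4); T[:3,:3]=R.from_euler('xyz',o['ee_rot']).as_matrix() if len(o['ee_rot'])==3 else np.array(o['ee_rot']); T[:3,3]=o['position']
        c['T']=T@np.array(c['T_tool_cam'])
    else:
        q=np.array(c['orientation']); T=np.eye(4)
        T[:3,:3]=q if q.shape==(3,3) else (R.from_euler('xyz',q) if q.size==3 else R.from_quat(q)).as_matrix()
        T[:3,3]=c['position']; c['T']=T
    return c
def cloud(c):
    z=c['range_z']; v,u=np.indices(z.shape); K=np.array(c['K'])
    p=np.stack([(u-K[0,2])/K[0,0]*z,(v-K[1,2])/K[1,1]*z,z],-1)
    P=p@c['T'][:3,:3].T+c['T'][:3,3]; P[z==0]=np.nan; return P
def ray(c,u,v,h):
    K=np.array(c['K']); d=c['T'][:3,:3]@np.array([(u-K[0,2])/K[0,0],(v-K[1,2])/K[1,1],1]); o=c['T'][:3,3]
    return o+d*(h-o[2])/d[2]
def save(c,f): cv2.imwrite('pics/'+f,c['color'][...,::-1])
E
python3 - <<'E'
from h import *
print(r.get_obs())
for n in ['scene','side']:
    c=shot(n); save(c,n+'1.png'); print(n,c['position'],c['orientation'],c['T'][:3,:3].round(3).tolist(),c['K'])
    P=cloud(c); np.savez('/tmp/'+n,P=P,color=c['color'],T=c['T'],K=c['K'])
    m=np.isfinite(P[...,0]); print([np.nanpercentile(P[...,i],[1,50,99]).round(3) for i in range(3)])
E
```

```text
pics
{'time': 0.0, 'qpos': array([-0.09920226,  0.33391287,  0.03987148,  1.46624428, -0.01341064,
        1.34331084, -0.05851114]), 'qd': array([-0.00097746,  0.0010846 ,  0.00101651,  0.00013709,  0.00082162,
        0.00084097, -0.00011867]), 'joint_torque': array([ 4.63630895e-04, -6.58554840e+01,  1.36586554e+00, -4.05554795e+01,
        1.68904377e-02,  1.27170872e-02, -1.99809978e-05]), 'position': array([ 6.49552143e-01, -2.13705745e-05,  2.30433172e-01]), 'ee_rot': array([-3.13998633e+00,  9.83508050e-05,  1.57077044e+00]), 'ft_force': array([-0.13224707,  0.13448419,  0.76524784]), 'torque': array([ 0.03804596, -0.04295053, -0.02773049]), 'grip_force': 0.0, 'opening': 0.08574989968962482}
scene [0.00770373 0.84542796 0.72901246] [-2.10109456 -0.01672728 -2.60316158] [[-0.858, -0.272, 0.435], [-0.513, 0.427, -0.745], [0.017, -0.863, -0.506]] [[516.90378993   0.         271.54183514]
 [  0.         516.90378993 225.34324373]
 [  0.           0.           1.        ]]
[array([-0.064,  0.618,  2.352]), array([-2.299, -0.097,  0.538]), array([-0.757,  0.001,  0.617])]
side [0.318993   0.95191781 0.85977738] [-2.22132037 -0.01752858 -2.9222875 ] [[-0.976, -0.145, 0.163], [-0.218, 0.588, -0.779], [0.018, -0.796, -0.606]] [[467.44530156   0.         284.99758442]
 [  0.         467.44530156 217.54282339]
 [  0.           0.           1.        ]]
[array([-0.698,  0.56 ,  2.353]), array([-2.294, -0.006,  0.584]), array([-0.758, -0.   ,  0.655])]
```

View pics/scene1.png

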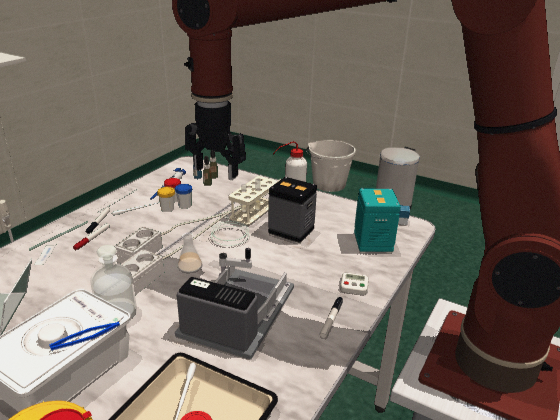

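View pics/side1.png

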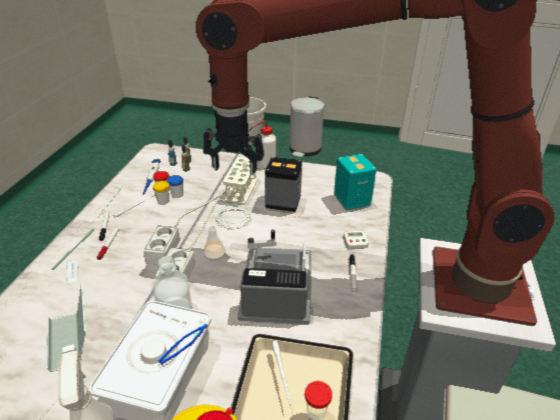

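Both views show the pack (side px 283,183), the decoy turquoise one (355,182), and the dock with its head at (275,290) facing away from the camera. The gate post and pin are at (251,243) and (272,235), the dish at (233,217) and the flask at (214,243). Next I'll build a top-down map from the clouds.

```bash
cat > top.py <<'E'
from h import *
def topmap(Ps,Cs,x0,x1,y0,y1,s=0.001):
    # rows: x decreasing down?  u = (y1-y)/s (y left), v=(x1-x)/s
    H=int((x1-x0)/s);W=int((y1-y0)/s); im=np.full((H,W,3),255,np.uint8); zz=np.full((H,W),-1.)
    P=np.concatenate([p.reshape(-1,3) for p in Ps]);C=np.concatenate([c.reshape(-1,3) for c in Cs])
    ok=(P[:,0]>x0)&(P[:,0]<x1)&(P[:,1]>y0)&(P[:,1]<y1)&(P[:,2]<.2)&(P[:,2]>-.01)
    P,C=P[ok],C[ok]; o=np.argsort(P[:,2]); P,C=P[o],C[o]
    u=((y1-P[:,1])/s).astype(int).clip(0,W-1); v=((x1-P[:,0])/s).astype(int).clip(0,H-1)
    for d in (0,1):
        for e in (0,1): im[np.clip(v+d,0,H-1),np.clip(u+e,0,W-1)]=C
    return im
E
python3 - <<'E'
from top import *
D={n:np.load(f'/tmp/{n}.npz') for n in ['scene','side']}
im=topmap([D[n]['P'] for n in D],[D[n]['color'] for n in D],.3,.85,-.3,.4)
for k in range(1,7): cv2.putText(im,f'{.4-.1*k:.1f}',(100*k,10),0,.35,(255,0,0)); im[:,100*k]//=2
for k in range(0,6): im[50+100*k-0 if 50+100*k<550 else 549]//=2
cv2.imwrite('pics/top1.png',im[...,::-1])
def rect(m,name):
    P=np.concatenate([D[n]['P'][m(D[n]['P'],D[n]['color'].astype(int))] for n in D]); 
    b=cv2.minAreaRect(P[:,:2].astype(np.float32)); print(name,len(P),P[:,2].mean().round(4),np.percentile(P[:,0],[2,98]).round(3),np.percentile(P[:,1],[2,98]).round(3),b, (cv2.boxPoints(b)).round(3).tolist())
reg=lambda P,x0,x1,y0,y1,z0,z1:(P[...,0]>x0)&(P[...,0]<x1)&(P[...,1]>y0)&(P[...,1]<y1)&(P[...,2]>z0)&(P[...,2]<z1)
rect(lambda P,C:reg(P,.4,.75,-.3,.1,.132,.15)&(C[...,2]-C[...,0]<25),'packtop')
rect(lambda P,C:reg(P,.4,.75,.1,.4,.112,.128),'headtop')
rect(lambda P,C:reg(P,.4,.75,-.1,.4,.01,.017),'bed')
rect(lambda P,C:reg(P,.4,.75,-.1,.4,.038,.047),'rails')
rect(lambda P,C:reg(P,.4,.75,-.0,.2,.07,.082),'post')
rect(lambda P,C:reg(P,.4,.75,-.0,.2,.09,.105),'pin')
E
```

```text
packtop 1196 0.1386 [0.525 0.619] [-0.267 -0.181] ((0.5730956792831421, -0.22576910257339478), (0.10163874924182892, 0.09442733973264694), 1.929739236831665) [[0.5210000276565552, -0.18000000715255737], [0.5239999890327454, -0.2750000059604645], [0.625, -0.2709999978542328], [0.621999979019165, -0.1770000010728836]]
headtop 2999 0.1192 [0.424 0.733] [0.191 0.289] ((0.5861128568649292, 0.24041390419006348), (0.33649924397468567, 0.06102054566144943), 12.383874893188477) [[0.41499999165534973, 0.23399999737739563], [0.42800000309944153, 0.17499999701976776], [0.7570000290870667, 0.24699999392032623], [0.7440000176429749, 0.3059999942779541]]
bed 3962 0.0136 [0.411 0.736] [0.002 0.378] ((0.5771535634994507, 0.15232494473457336), (0.3289736211299896, 0.5044932961463928), 4.125401020050049) [[0.39500001072883606, 0.3919999897480011], [0.4309999942779541, -0.11100000143051147], [0.7590000033378601, -0.08699999749660492], [0.7229999899864197, 0.41600000858306885]]
rails 1643 0.0428 [0.42  0.746] [0.022 0.394] ((0.5801870822906494, 0.22043806314468384), (0.3222312331199646, 0.40194350481033325), 9.519864082336426) [[0.3880000114440918, 0.3919999897480011], [0.45500001311302185, -0.004000000189989805], [0.7720000147819519, 0.04899999871850014], [0.7059999704360962, 0.4449999928474426]]
post 250 0.0762 [0.423 0.715] [0.034 0.193] ((0.552017092704773, 0.08089567720890045), (0.09981652349233627, 0.3371824622154236), 64.06520080566406) [[0.3790000081062317, 0.10999999940395355], [0.6819999814033508, -0.03799999877810478], [0.7250000238418579, 0.052000001072883606], [0.421999990940094, 0.20000000298023224]]
pin 82 0.0971 [0.422 0.549] [0.032 0.197] ((0.5462911128997803, 0.07948233187198639), (0.09165330231189728, 0.33148282766342163), 62.117027282714844) [[0.3779999911785126, 0.11599999666213989], [0.6710000038146973, -0.039000000804662704], [0.7139999866485596, 0.041999999433755875], [0.42100000381469727, 0.1979999989271164]]
```

View pics/top1.png

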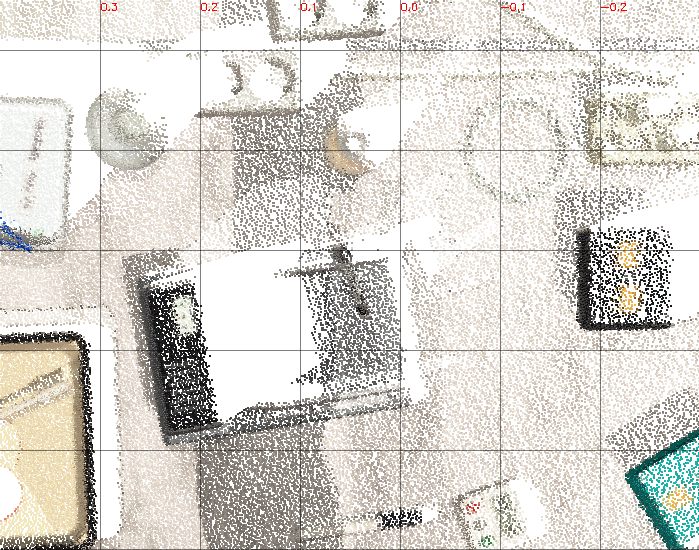

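The top map puts the pack near (0.573, -0.226). The dock's mouth is at about y=0, with +x along world +y tilted about 7°. The dish is near (0.75, -0.11) and the flask near (0.75, 0.05). I'll refine the dock with the wrist camera.

```bash
python3 - <<'E'
from top import *
c=shot('wrist'); save(c,'w1.png'); P=cloud(c); print(c['T'].round(3).tolist(), np.array(c['T_tool_cam']).round(3).tolist()); np.savez('/tmp/wrist',P=P,color=c['color'],T=c['T'],K=c['K'])
D={n:np.load(f'/tmp/{n}.npz') for n in ['scene','side','wrist']}
Pall=np.concatenate([D[n]['P'].reshape(-1,3) for n in D]);ok=np.isfinite(Pall[:,0]);Pall=Pall[ok]
g=lambda x0,x1,y0,y1,z0,z1:Pall[(Pall[:,0]>x0)&(Pall[:,0]<x1)&(Pall[:,1]>y0)&(Pall[:,1]<y1)&(Pall[:,2]>z0)&(Pall[:,2]<z1)]
def rect(p,n):
    from scipy.spatial import cKDTree
    k=cKDTree(p).query_ball_point(p,.006,return_length=True)>3; p=p[k]
    b=cv2.minAreaRect(p[:,:2].astype(np.float32)); print(n,len(p),p[:,2].mean().round(4),np.round(b[0],4),np.round(b[1],4),round(b[2],1))
rect(g(.40,.62,.17,.27,.115,.125),'head')
rect(g(.52,.63,-.29,-.16,.134,.145),'pack')
rect(g(.44,.49,-.02,.16,.040,.048),'railR')
rect(g(.55,.63,-.02,.16,.040,.048),'railL')
rect(g(.57,.63,.02,.1,.074,.083),'post')
rect(g(.50,.58,.0,.1,.092,.104),'pin')
q=g(.47,.58,-.03,.06,.012,.017)  # bed front edge: min y per x-bin
xs=np.arange(.47,.58,.005); 
E_=np.array([[x+.0025,np.percentile(q[(q[:,0]>x)&(q[:,0]<x+.005),1],1)] for x in xs if ((q[:,0]>x)&(q[:,0]<x+.005)).sum()>10]); print(E_.round(4).tolist())
print(np.polyfit(E_[:,0],E_[:,1],1))
E
```

```text
[[1.0, 0.0, -0.0, 0.649], [0.0, -0.96, -0.281, 0.071], [-0.0, 0.281, -0.96, 0.374], [0.0, 0.0, 0.0, 1.0]] [[0.0, -0.96, -0.281, 0.071], [1.0, -0.0, 0.001, -0.001], [-0.001, -0.281, 0.96, -0.143], [0.0, 0.0, 0.0, 1.0]]
head 2300 0.1201 [0.4945 0.2204] [0.1451 0.0565] 9.3
pack 1131 0.1389 [ 0.5731 -0.2257] [0.1016 0.0941] 2.0
railR 1783 0.0435 [0.4515 0.0783] [0.0117 0.164 ] 7.3
railL 1172 0.044 [0.5851 0.0904] [0.019  0.1446] 10.8
post 401 0.0779 [0.5963 0.0565] [0.0171 0.0209] 5.5
pin 290 0.0988 [0.5422 0.0353] [0.0141 0.0157] 14.0
[[0.4725, -0.0078], [0.4775, -0.0071], [0.4825, -0.0062], [0.4875, -0.0059], [0.4925, -0.0041], [0.4975, -0.0039], [0.5025, -0.0029], [0.5075, -0.0022], [0.5125, -0.0017], [0.5175, -0.0006], [0.5225, -0.0002], [0.5275, 0.0004], [0.5325, 0.0015], [0.5375, 0.0025], [0.5425, 0.0027], [0.5475, 0.004], [0.5525, 0.0048], [0.5575, 0.0051], [0.5625, 0.006], [0.5675, 0.0069], [0.5725, 0.0081], [0.5775, 0.0089]]
[ 0.15623035 -0.08163186]
```

View pics/w1.png

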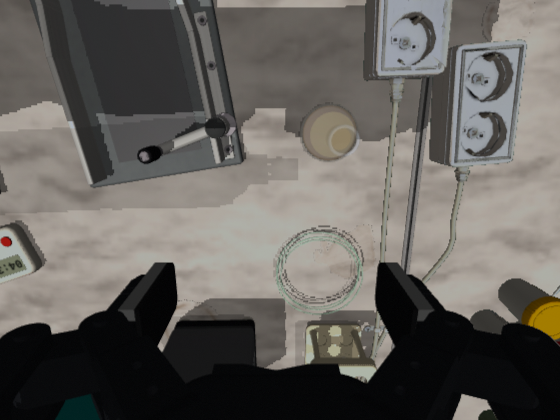

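Dock: origin about (0.5285, 0.002), yaw 90°+8.9°, with the gate ajar at roughly 0.22 rad. I'll align the tool with the dock, close the fingers and go behind the pin.

Call:
arm_command(
  plan=[0,0,0,0,0,-0.025,0,0,0,0,0,-0.0243,0.72,-0.81,0,0,0,0,0.72,-0.81,0,0,0,0,0.72,-0.81,0,0,0,0,0.72,-0.81,0,0,0,0,0,0,0,0,0,0],
  grip=0,
)

```text
time: 0.85
position: [0.5378, 0.0734, 0.2315]
ee_rot: [-3.141, -0.001, 1.73]
ft_force: [0.2, 1.1, -0.5]
opening: 0.0001
grip_force: 0.0
```

```bash
cat >> h.py <<'E'
O=np.array([.5285,.002,0]); YAW=np.pi/2+.155
RD=R.from_euler('z',YAW).as_matrix()
def st():
    o=r.get_obs(); p=RD.T@(o['position']-O); print('t',round(o['time'],2),'dock mm',(p*1000).round(1),'rpy',o['ee_rot'].round(3),'F_dock',(RD.T@o['ft_force']).round(1),'open',round(o['opening'],4))
E
python3 -c "from h import *;st()"
```

```text
t 0.85 dock mm [ 69.1 -20.2 231.5] rpy [-3.141e+00 -1.000e-03  1.730e+00] F_dock [ 1.  -0.4 -0.5] open 0.0001
```

Call:
arm_command(
  plan=[0,0,0.98,0,0,0,0,0,0.98,0,0,0,0,0,0.98,0,0,0,0,0,0.98,0,0,0,0,0,0.98,0,0,0,0,0,0,0,0,0,-0.3,-0.1,0,0,0,0,-0.33,-0.1,0,0,0,0,-0.3,0.0,0,0,0,0,-0.3,0.05,0,0,0,0],
)

```text
time: 1.85
position: [0.5429, 0.0323, 0.0858]
ee_rot: [3.139, -0.0, 1.725]
ft_force: [0.1, 0.9, -0.0]
opening: 0.0001
grip_force: 0.8
```

```bash
python3 -c "from h import *;st()"
```

```text
t 1.85 dock mm [ 27.7 -18.9  85.8] rpy [ 3.139 -0.     1.725] F_dock [ 0.9 -0.3 -0. ] open 0.0001
```

Call:
arm_command(
  plan=[-0.4,0.1,0,0,0,0,-0.33,0.2,0,0,0,0,-0.3,0.23,0,0,0,0,-0.2,0.33,0,0,0,0,-0.15,0.35,0,0,0,0,-0.05,0.4,0,0,0,0,-0.05,0.45,0,0,0,0,0.05,0.3,0,0,0,0,0.05,0.2,0,0,0,0,0,0,0,0,0,0],
)

```text
time: 2.85
position: [0.6214, 0.0026, 0.0833]
ee_rot: [-3.134, 0.001, 1.725]
ft_force: [-14.8, -4.8, 7.3]
opening: -0.0001
grip_force: 7.8
```

```bash
python3 - <<'E'
from top import *
st(); c=shot('side'); P=cloud(c).reshape(-1,3); p=(P-O)@RD
s=p[(abs(p[:,0])<.1)&(p[:,1]<-.03)&(p[:,1]>-.17)&(p[:,2]>.045)&(p[:,2]<.066)]; print(len(s), (s[::6]*1000).round().tolist())
s=p[(abs(p[:,0])<.1)&(p[:,1]<-.03)&(p[:,1]>-.17)&(p[:,2]>.09)&(p[:,2]<.104)]; print(len(s), (s.mean(0)*1000).round().tolist()); save(c,'s2.png')
E
```

```text
t 2.85 dock mm [-13.7 -91.9  83.3] rpy [-3.134e+00  1.000e-03  1.725e+00] F_dock [-2.4 15.4  7.3] open -0.0001
103 [[-6.0, -119.0, 65.0], [1.0, -115.0, 60.0], [13.0, -108.0, 63.0], [10.0, -109.0, 54.0], [14.0, -105.0, 54.0], [17.0, -102.0, 53.0], [18.0, -165.0, 46.0], [28.0, -95.0, 56.0], [26.0, -166.0, 46.0], [21.0, -67.0, 45.0], [51.0, -76.0, 63.0], [53.0, -79.0, 61.0], [52.0, -82.0, 57.0], [39.0, -68.0, 47.0], [43.0, -67.0, 46.0], [47.0, -69.0, 46.0], [72.0, -66.0, 47.0], [96.0, -64.0, 45.0]]
65 [-1.0, -99.0, 97.0]
```

Gate is at its stop (15 N against it). Back off, rise, and go behind the pack with fingers 60 mm apart as a wide pusher.

Call:
arm_command(
  plan=[0,-0.6,0,0,0,0,0,0,-1,0,0,0,0,0,-1,0,0,0,0,0,-1,0,0,0,0,0,-1,0,0,0,0,0,-0.9,0,0,0,-1,-0.2,0,0,0,0,-1,-0.2,0,0,0,0,-1,-0.2,0,0,0,0,-1,-0.2,0,0,0,0],
  grip=60,
)

```text
time: 3.9
position: [0.6016, -0.1218, 0.2316]
ee_rot: [3.141, 0.0, 1.726]
ft_force: [1.2, -0.3, -0.3]
opening: 0.0598
grip_force: 0.0
```

Call:
arm_command(
  plan=[-1,-0.2,0,0,0,0,-1,-0.2,0,0,0,0,-1,-0.2,0,0,0,0,-1,-0.2,0,0,0,0,-1,-0.15,0,0,0,0,-1,0,0,0,0,0,0,0,0,0,0,0],
)

```text
time: 4.6
position: [0.5999, -0.3083, 0.2309]
ee_rot: [-3.14, 0.003, 1.72]
ft_force: [-0.7, -0.1, -0.5]
opening: 0.0601
grip_force: 0.0
```

```bash
cat >> h.py <<'E'
def pack(cams=('scene','side'),z=(.13,.15),x=(-.32,.0),y=(-.08,.07)):
    for n in cams:
        c=shot(n); p=((cloud(c)-O)@RD).reshape(-1,3); C=c['color'].reshape(-1,3).astype(int)
        s=p[(p[:,0]>x[0])&(p[:,0]<x[1])&(p[:,1]>y[0])&(p[:,1]<y[1])&(p[:,2]>z[0])&(p[:,2]<z[1])]
        if len(s)<20: print(n,len(s)); continue
        b=cv2.minAreaRect(s[:,:2].astype(np.float32)*1000); print(n,len(s),'z',s[:,2].mean().round(4),'c',np.round(b[0],1),'sz',np.round(b[1],1),round(b[2],1), 'x',np.percentile(s[:,0]*1000,[1,99]).round(1),'y',np.percentile(s[:,1]*1000,[1,99]).round(1))
E
python3 -c "
from h import *
st();pack()
o=r.get_obs();print(o['qpos'].round(2))"
```

```text
t 4.6 dock mm [-317.6  -22.7  230.9] rpy [-3.14e+00  3.00e-03  1.72e+00] F_dock [-0.   0.7 -0.5] open 0.0601
scene 671 z 0.1373 c [-232.7   -7.9] sz [100.8  98.7] 82.6 x [-278.4 -184. ] y [-57.2  43.6]
side 592 z 0.1393 c [-230.8  -10.2] sz [98.3 93.9] 82.3 x [-275.6 -182. ] y [-60.7  39.7]
[ 0.27  0.38  0.17  1.41 -0.07  1.36  0.6 ]
```

Pack centre at dock (-232, -9) mm, turned about -7.5°. The tool has to tilt 0.7 rad so that the fingertips lead, clear of the gripper body.

Call:
arm_command(
  plan=[0,-0.46,0,0,0.0446,0,0,0,0,0,0.0446,0,0,0,0,0,0.0446,0,0,0,0,0,0.0446,0,0,0,0,0,0.0446,0,-0.644,0,0.765,0,0,0,-0.644,0,0.765,0,0,0,0,0,0,0,0,0],
)

```text
time: 5.5
position: [0.5862, -0.3029, 0.1668]
ee_rot: [-3.135, -0.706, 1.722]
ft_force: [-0.3, -0.2, -0.2]
opening: 0.0603
grip_force: 0.0
```

```bash
python3 -c "
from h import *
st()
o=r.get_obs();print(o['qpos'].round(2), (RD.T@R.from_euler('xyz',o['ee_rot']).as_matrix()).round(3))"
```

```text
t 5.5 dock mm [-310.2  -10.   166.8] rpy [-3.135 -0.706  1.722] F_dock [-0.2  0.3 -0.2] open 0.0603
[ 0.6   0.79  0.1   1.09 -0.53  1.81  0.86] [[ 0.761  0.001  0.649]
 [-0.003 -1.     0.005]
 [ 0.649 -0.005 -0.761]]
```

Call:
arm_command(
  plan=[-0.6,0,0.712,0,0,0,-0.6,0,0.712,0,0,0,-0.6,0,0.712,0,0,0,-0.6,0,0.712,0,0,0,0.255,0,0.215,0,0,0,0.255,0,0.215,0,0,0,0.255,0,0.215,0,0,0,0.255,0,0.215,0,0,0,0.255,0,0.215,0,0,0],
)

```text
time: 6.4
position: [0.58, -0.2553, 0.0614]
ee_rot: [3.139, -0.699, 1.728]
ft_force: [0.7, -3.0, 2.4]
opening: 0.0601
grip_force: 1.4
```

```bash
python3 -c "
from h import *
st();pack()
o=r.get_obs();print(o['qpos'].round(2))"
```

```text
t 6.4 dock mm [-262.2  -11.1   61.4] rpy [ 3.139 -0.699  1.728] F_dock [-3.1 -0.3  2.4] open 0.0601
scene 975 z 0.1379 c [-242.    -9.7] sz [155.9 135.2] 0.0 x [-319.3 -165.6] y [-73.8  54.1]
side 883 z 0.1396 c [-239.4  -12.8] sz [131.4 160.5] 89.9 x [-318.9 -160.8] y [-75.8  50. ]
[ 0.56  0.8   0.08  1.3  -0.53  1.59  0.93]
```

Call:
arm_command(
  plan=[0.383,0,0.322,0,0,0,0.383,-0.04,0.322,0,0,0,0.383,-0.05,0.322,0,0,0,0.383,-0.05,0.322,0,0,0,0.383,-0.05,0.322,0,0,0,0.383,-0.05,0.322,0,0,0,0.383,-0.05,0.322,0,0,0,0.383,-0.05,0.322,0,0,0,0.255,-0.04,0.215,0,0,0],
)

```text
time: 7.4
position: [0.5478, -0.1283, 0.0599]
ee_rot: [3.142, -0.7, 1.726]
ft_force: [0.5, -1.5, 0.8]
opening: 0.0604
grip_force: 1.2
```

```bash
python3 -c "
from h import *
st()
import sys
for n in ['scene','side']:
    c=shot(n);p=((cloud(c)-O)@RD).reshape(-1,3);C=c['color'].reshape(-1,3).astype(int)
    k=(p[:,0]>-.25)&(p[:,0]<.05)&(abs(p[:,1])<.1)&(p[:,2]>.134)&(p[:,2]<.147)
    pads=p[k&(C[:,0]-C[:,2]>60)]; print(n,'pads',len(pads),(pads.mean(0)*1000).round(1)); save(c,n+'3.png')
    f=p[(p[:,0]>-.25)&(p[:,0]<.05)&(abs(p[:,1])<.08)&(p[:,2]>.03)&(p[:,2]<.13)]
    h=np.percentile(f[:,0],99.); f=f[f[:,0]>h-.02]; f=f[np.abs(f[:,0]-np.median(f[:,0]))<.012]
    a=np.polyfit(f[:,1],f[:,0],1); print('front',len(f),a, (np.percentile(f[:,1],[1,99])*1000).round(1))
c=cv2.resize(cv2.imread('pics/scene3.png')[130:330,150:400],None,fx=2.5,fy=2.5);cv2.imwrite('pics/scene3c.png',c)
"
```

```text
t 7.4 dock mm [-131.7    1.    59.9] rpy [ 3.142 -0.7    1.726] F_dock [-1.6 -0.2  0.8] open 0.0604
scene pads 96 [-83.6   8.3 138.8]
front 133 [-0.02589287  0.04222941] [-79.4  68.1]
side pads 96 [-77.8   8.  140.7]
front 61 [-0.03525271  0.04329012] [-79.7  65.2]
```

View pics/scene3c.png

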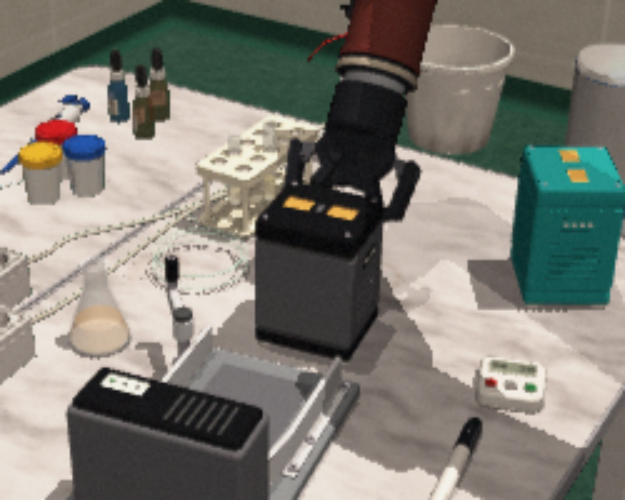

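```bash
cat >> h.py <<'E'
def ptop(n,x0=-.25,x1=.05):
    c=shot(n);p=((cloud(c)-O)@RD).reshape(-1,3);C=c['color'].reshape(-1,3).astype(int)
    k=(p[:,0]>x0)&(p[:,0]<x1)&(abs(p[:,1])<.08)&(p[:,2]>.134)&(p[:,2]<.147)
    q=p[k&(C[:,0]-C[:,2]>60)]; q1=q[q[:,1]>np.median(q[:,1])]; cen=q.mean(0)
    s=p[k&(p[:,0]>cen[0]-.025)]; b=cv2.minAreaRect(s[:,:2].astype(np.float32)*1000)
    _,l,cc=cv2.kmeans(q[:,:2].astype(np.float32),2,None,(3,50,1e-6),5,0)
    print(n,'pads',(cc*1000).round(1).tolist(),'edges x',np.percentile(s[:,0]*1000,[1,99]).round(1),'y',np.percentile(s[:,1]*1000,[1,99]).round(1),np.round(b[0],1),np.round(b[1],1),round(b[2],1))
E
python3 -c "
from h import *
ptop('scene');ptop('side')"
```

```text
scene pads [[-81.80000305175781, 31.0], [-81.69999694824219, -13.399999618530273]] edges x [-105.6  -34.8] y [-37.5  58.7] [-68.8  10.7] [75.8 98. ] 0.1
side pads [[-77.9000015258789, 30.899999618530273], [-77.19999694824219, -12.899999618530273]] edges x [-101.4  -32.4] y [-40.5  55.7] [-64.6   7.3] [75.4 99.3] 0.3
```

Pack is aligned with the dock but 9 mm off to +y, with 34 mm still to go. I'll steer it back while pushing.

Call:
arm_command(
  plan=[0.128,0.02,0.107,0,0,0,0.128,0.06,0.107,0,0,0,0.128,0.08,0.107,0,0,0,0.128,0.08,0.107,0,0,0,0.128,0.08,0.107,0,0,0],
)

```text
time: 8.1
position: [0.5538, -0.1022, 0.0597]
ee_rot: [-3.141, -0.701, 1.726]
ft_force: [-0.5, -1.9, -0.2]
opening: 0.0601
grip_force: 0.8
```

```bash
python3 -c "
from h import *
st();ptop('scene');ptop('side')"
```

```text
t 8.1 dock mm [-106.9   -8.9   59.7] rpy [-3.141 -0.701  1.726] F_dock [-1.8  0.8 -0.2] open 0.0601
scene pads [[-58.79999923706055, 21.899999618530273], [-58.5, -21.799999237060547]] edges x [-82.8 -11.3] y [-46.7  49.4] [-46.7   1.3] [73.6 99.1] 0.5
side pads [[-54.79999923706055, 20.899999618530273], [-53.0, -22.100000381469727]] edges x [-77.7  -7.7] y [-50.3  46.4] [-42.1  -2. ] [73.  98.7] 0.3
```

Call:
arm_command(
  plan=[0.1,0,0.086,0,0,0,0.1,0,0.086,0,0,0,0.09,0,0.075,0,0,0,0.0,0,0.0,0,0,0],
)

```text
time: 8.6
position: [0.5522, -0.0914, 0.0601]
ee_rot: [3.141, -0.7, 1.726]
ft_force: [1.5, -2.0, 0.1]
opening: 0.0599
grip_force: 0.9
```

```bash
python3 -c "
from h import *
st();ptop('scene');ptop('side')"
```

```text
t 8.6 dock mm [-96.   -9.   60.1] rpy [ 3.141 -0.7    1.726] F_dock [-2.2 -1.2  0.1] open 0.0599
scene pads [[-48.5, 21.100000381469727], [-47.79999923706055, -22.700000762939453]] edges x [-72.   -1.3] y [-47.1  48.6] [-36.   -0.3] [ 73.5 100. ] 0.0
side pads [[-44.5, 20.700000762939453], [-43.5, -22.799999237060547]] edges x [-67.8   1.9] y [-50.1  45.9] [-33.1  -2.3] [98.8 71.9] 89.8
```

Call:
arm_command(
  plan=[0.06,0,0.05,0,0,0,0.06,0,0.05,0,0,0,0,0,0,0,0,0],
)

```text
time: 9.0
position: [0.5523, -0.0905, 0.0606]
ee_rot: [3.139, -0.695, 1.724]
ft_force: [2.0, -13.9, 6.4]
opening: 0.0597
grip_force: 7.2
```

```bash
python3 -c "
from h import *
st();ptop('scene');ptop('side')"
```

```text
t 9.0 dock mm [-95.1  -9.3  60.6] rpy [ 3.139 -0.695  1.724] F_dock [-14.1   0.1   6.4] open 0.0597
scene pads [[-47.20000076293945, 20.600000381469727], [-47.0, -23.100000381469727]] edges x [-70.5   0.5] y [-47.1  48.6] [-34.9   0.7] [99.2 73.7] 89.9
side pads [[-43.5, 20.899999618530273], [-42.5, -23.299999237060547]] edges x [-66.6   3. ] y [-50.5  45.7] [-31.9  -2.6] [72.  98.1] 0.8
```

Foot is at the edge (14 N, x≈-45). Now back off, rise so contact is at about 124 mm height, and start tipping.

Call:
arm_command(
  plan=[-0.255,-0.15,-0.215,0,0,0,0.2,-0.15,-0.9,0,0,0,0.558,0,-0.663,0,0,0,0.4,0,-0.4,0,0,0,0,0,0,0,0,0],
)

```text
time: 9.6
position: [0.5465, -0.109, 0.1294]
ee_rot: [3.138, -0.7, 1.729]
ft_force: [-0.1, 0.9, 0.2]
opening: 0.06
grip_force: 0.0
```

```bash
python3 -c "
from h import *
st();ptop('scene')
print(r.get_obs()['qpos'].round(2))"
```

```text
t 9.6 dock mm [-112.4   -0.6  129.4] rpy [ 3.138 -0.7    1.729] F_dock [0.9 0.  0.2] open 0.06
scene pads [[-47.79999923706055, 20.799999237060547], [-47.599998474121094, -22.5]] edges x [-72.   -0.4] y [-47.7  48.4] [-36.3  -0. ] [73.4 99.9] 0.7
[ 0.44  0.53  0.03  1.59 -0.57  1.49  0.81]
```

Call:
arm_command(
  plan=[-0.365,0,0.434,0,0,0,0.255,0,0.215,0,0,0,0.255,0,0.215,0,0,0,0.298,0,0.164,0,0,0,0.298,0,0.164,0,0,0,0.298,0,0.164,0,0,0,0.298,0,0.164,0,0,0],
)

```text
time: 10.35
position: [0.5364, -0.0491, 0.119]
ee_rot: [3.141, -0.7, 1.727]
ft_force: [0.9, -1.5, 3.8]
opening: 0.0602
grip_force: 2.0
```

```bash
python3 -c "
from h import *
st();c=shot('side');save(c,'s4.png')
c=cv2.resize(cv2.imread('pics/s4.png')[130:330,180:430],None,fx=2.4,fy=2.4);cv2.imwrite('pics/s4c.png',c)"
```

```text
t 10.35 dock mm [-5.17e+01  1.00e-01  1.19e+02] rpy [ 3.141 -0.7    1.727] F_dock [-1.6 -0.6  3.8] open 0.0602
```

View pics/s4c.png

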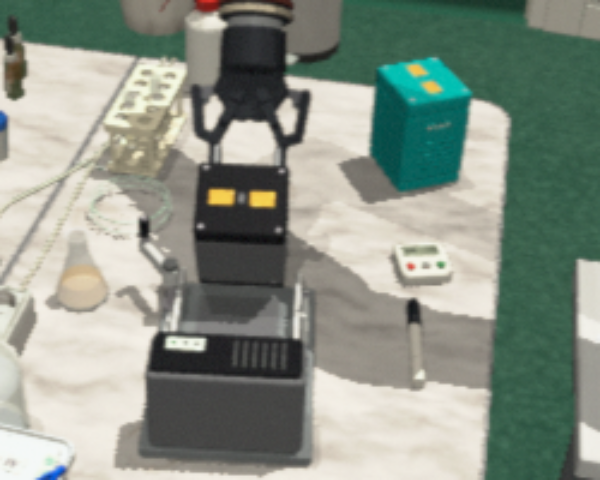

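It's tipping straight (pack top at crop 243,200, leaning into the bay). Continue past balance.

Call:
arm_command(
  plan=[0.298,0,0.164,0,0,0,0.298,0,0.164,0,0,0,0.298,0,0.164,0,0,0,0.25,0,0.15,0,0,0,0.25,0,0.15,0,0,0,0,0,0,0,0,0,0,0,0,0,0,0],
)

```text
time: 11.1
position: [0.529, -0.0033, 0.127]
ee_rot: [-3.142, -0.7, 1.726]
ft_force: [0.1, 0.7, 0.3]
opening: 0.0599
grip_force: 0.0
```

```bash
python3 -c "
from h import *
st();c=shot('side');save(c,'s5.png')
p=((cloud(c)-O)@RD).reshape(-1,3);s=p[(p[:,0]>-.05)&(p[:,0]<.18)&(abs(p[:,1])<.045)&(p[:,2]>.03)]
for x in np.arange(-.05,.18,.02):
    q=s[abs(s[:,0]-x)<.005]; 
    if len(q)>3: print(round(x,2),len(q),np.percentile(q[:,2],[5,50,95]).round(3))"
```

```text
t 11.1 dock mm [ -5.3   0.3 127. ] rpy [-3.142 -0.7    1.726] F_dock [ 0.7 -0.2  0.3] open 0.0599
-0.05 95 [0.183 0.201 0.215]
-0.03 152 [0.103 0.171 0.192]
-0.01 142 [0.102 0.106 0.158]
0.01 87 [0.102 0.105 0.107]
0.03 82 [0.102 0.104 0.106]
0.05 90 [0.102 0.104 0.106]
0.07 93 [0.101 0.104 0.107]
0.09 94 [0.101 0.104 0.106]
0.11 4 [0.042 0.081 0.097]
```

It lies flat (top 104 mm, contact end near x=105 mm, rear near -35). Retreat, lower behind it and push.

Call:
arm_command(
  plan=[-0.68,0,-0.573,0,0,0,-0.68,0,-0.573,0,0,0,-0.68,0,-0.573,0,0,0,-0.587,0,0.697,0,0,0,-0.587,0,0.697,0,0,0,-0.587,0,0.697,0,0,0,0.35,0,0.29,0,0,0,0.35,0,0.29,0,0,0,0,0,0,0,0,0],
)

```text
time: 12.05
position: [0.5375, -0.0524, 0.047]
ee_rot: [3.139, -0.702, 1.73]
ft_force: [0.2, -0.6, 0.6]
opening: 0.0602
grip_force: 0.0
```

```bash
cat >> h.py <<'E'
def lie(n):
    c=shot(n);p=((cloud(c)-O)@RD).reshape(-1,3);s=p[(p[:,0]>-.06)&(p[:,0]<.188)&(abs(p[:,1])<.07)&(p[:,2]>.097)&(p[:,2]<.11)]
    b=cv2.minAreaRect(s[:,:2].astype(np.float32)*1000)
    print(n,'x',np.percentile(s[:,0]*1000,[1,50,99]).round(1),'y',np.percentile(s[:,1]*1000,[1,99]).round(1),'rect',np.round(b[0],1),np.round(b[1],1),round(b[2],1)); return c
E
python3 -c "
from h import *
st();lie('scene');lie('side')"
```

```text
t 12.05 dock mm [-55.2  -0.4  47. ] rpy [ 3.139 -0.702  1.73 ] F_dock [-0.6 -0.1  0.6] open 0.0602
scene x [-34.9  41.1 100.1] y [-48.   48.8] rect [30.7 -0.1] [144.2 100.5] 0.1
side x [-32.7  42.7 102.5] y [-50.3  46.3] rect [32.3 -2.4] [145.3  99.8] 0.5
```

Call:
arm_command(
  plan=[0.306,0,0.258,0,0,0,0.306,0,0.258,0,0,0,0.306,0,0.258,0,0,0,0.306,0,0.258,0,0,0,0.306,0,0.258,0,0,0,0.306,0,0.258,0,0,0,0.306,0,0.258,0,0,0,0.153,0,0.129,0,0,0,0,0,0,0,0,0],
)

```text
time: 13.05
position: [0.5227, 0.0353, 0.0455]
ee_rot: [-3.141, -0.702, 1.727]
ft_force: [0.8, -0.1, -0.5]
opening: 0.0598
grip_force: 0.0
```

```bash
python3 -c "
from h import *
st();lie('scene');lie('side')"
```

```text
t 13.05 dock mm [33.8  0.6 45.5] rpy [-3.141 -0.702  1.727] F_dock [-0.2 -0.7 -0.5] open 0.0598
scene x [-24.2 103.9 172.3] y [-55.4  63.7] rect [71.3  5.2] [207.6 131.4] 2.1
side x [ -6.2 109.5 176. ] y [-57.2  55.7] rect [76.1  0.2] [204.7 124.8] 0.9
```

Call:
arm_command(
  plan=[0.1,0,0.086,0,0,0,0.1,0,0.086,0,0,0,0.1,0,0.086,0,0,0,0,0,0,0,0,0],
)

```text
time: 13.55
position: [0.5214, 0.0456, 0.045]
ee_rot: [-3.142, -0.7, 1.726]
ft_force: [0.7, -1.5, -2.3]
opening: 0.0597
grip_force: 0.8
```

```bash
python3 -c "
from h import *
st();lie('scene');lie('side')"
```

```text
t 13.55 dock mm [44.2  0.3 45. ] rpy [-3.142 -0.7    1.726] F_dock [-1.6 -0.5 -2.3] open 0.0597
scene x [-14.4 108.9 173.7] y [-55.4  63.9] rect [77.1  5.4] [201.2 130.6] 2.5
side x [  5.1 113.6 177.7] y [-57.7  56.2] rect [85.6 -0.1] [188.4 126.2] 1.1
```

Call:
arm_command(
  plan=[0.1,0,0.086,0,0,0,0.08,0,0.07,0,0,0,0.05,0,0.043,0,0,0,0,0,0,0,0,0],
)

```text
time: 14.05
position: [0.5214, 0.0489, 0.0449]
ee_rot: [3.139, -0.694, 1.723]
ft_force: [-1.2, -23.1, 6.8]
opening: 0.0598
grip_force: 11.0
```

```bash
python3 -c "
from h import *
st()"
```

```text
t 14.05 dock mm [47.4 -0.2 44.9] rpy [ 3.139 -0.694  1.723] F_dock [-22.6   4.7   6.8] open 0.0598
```

Hard against the head (23 N). Back off, rise, straighten the tool and close the fingers.

Call:
arm_command(
  plan=[-0.51,0,-0.43,0,0,0,-0.765,0,-0.644,0,0,0,-0.765,0,-0.644,0,0,0,0.644,0,-0.765,0,0,0,0.644,0,-0.765,0,0,0,0.644,0,-0.765,0,0,0,0.644,0,-0.765,0,0,0,0.644,0,-0.765,0,0,0,0.3,0,-0.4,0,-0.0446,0],
)

```text
time: 14.95
position: [0.5321, -0.0288, 0.2095]
ee_rot: [-3.138, -0.561, 1.718]
ft_force: [0.1, -0.4, -0.6]
opening: 0.0601
grip_force: 0.0
```

Call:
arm_command(
  plan=[0,0,0,0,-0.0446,0,0,0,0,0,-0.0446,0,0,0,0,0,-0.0446,0,0,0,0,0,-0.0446,0,0,0,0,0,0,0,0,0,0,0,0,0],
  grip=0,
)

```text
time: 15.55
position: [0.5321, -0.0242, 0.2099]
ee_rot: [-3.141, -0.002, 1.729]
ft_force: [-0.2, -0.6, -0.5]
opening: 0.0004
grip_force: 0.0
```

```bash
python3 -c "
from h import *
st();lie('scene');c=lie('side')
save(c,'s6.png');cv2.imwrite('pics/s6c.png',cv2.resize(cv2.imread('pics/s6.png')[180:340,180:380],None,fx=3,fy=3))
p=((cloud(c)-O)@RD).reshape(-1,3);s=p[(abs(p[:,0])<.1)&(p[:,1]<-.03)&(p[:,1]>-.17)&(p[:,2]>.09)&(p[:,2]<.104)]; print('pin',len(s),(np.median(s,0)*1000).round(1))"
```

```text
t 15.55 dock mm [-26.5   0.5 209.9] rpy [-3.141e+00 -2.000e-03  1.729e+00] F_dock [-0.6  0.3 -0.5] open 0.0004
scene x [ 54.1 117.9 173.9] y [-48.4  48.2] rect [112.   -0.4] [101.1 132.4] 89.9
side x [ 54.9 121.3 177.5] y [-50.8  46.2] rect [115.4  -2.5] [131.3  99.6] 0.6
pin 84 [ 63.8 -47.6 102.4]
```

View pics/s6c.png

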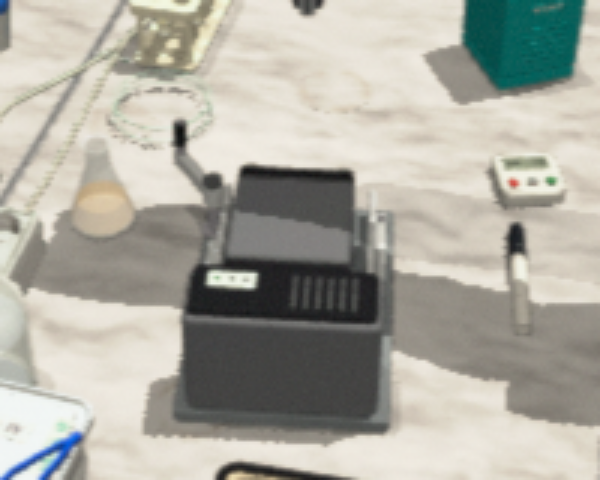

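Pack's rear is at about x=52 mm and it sits straight. The gate is open (pin at crop 180,133). I'll go to the outer side of the pin.

Call:
arm_command(
  plan=[0.29,0.97,0,0,0,0,0.29,0.97,0,0,0,0,0.29,0.97,0,0,0,0,0.29,0.97,0,0,0,0,0.29,0.97,0,0,0,0,0,0,0,0,0,0],
)

```text
time: 16.25
position: [0.6715, 0.0403, 0.2078]
ee_rot: [-3.14, -0.002, 1.725]
ft_force: [-0.3, 0.0, -0.2]
opening: -0.0001
grip_force: 0.0
```

Call:
arm_command(
  plan=[0,0,0.85,0,0,0,0,0,0.85,0,0,0,0,0,0.85,0,0,0,0,0,0.85,0,0,0,0,0,0.82,0,0,0,0,0,0,0,0,0],
)

```text
time: 16.85
position: [0.6667, 0.0373, 0.079]
ee_rot: [-3.134, -0.0, 1.723]
ft_force: [-0.7, 0.0, 0.7]
opening: -0.0002
grip_force: 0.0
```

```bash
python3 -c "
from h import *
st()"
```

```text
t 16.85 dock mm [  13.5 -142.    79. ] rpy [-3.134 -0.     1.723] F_dock [0.1 0.7 0.7] open -0.0002
```

Call:
arm_command(
  plan=[-0.18,-0.57,-0.15,0,0,0,-0.31,-0.27,0,0,0,0,-0.29,-0.4,0,0,0,0,-0.2,-0.4,0,0,0,0,-0.1,-0.43,0,0,0,0,0.0,-0.4,0,0,0,0,0.05,-0.3,0,0,0,0,0.12,-0.3,0,0,0,0,0,0,0,0,0,0],
)

```text
time: 17.75
position: [0.5815, -0.0011, 0.0879]
ee_rot: [-3.141, 0.0, 1.726]
ft_force: [0.3, -0.0, 0.5]
opening: 0.0002
grip_force: 0.0
```

```bash
python3 -c "
from h import *
st();
for n in ['scene','side']:
    c=shot(n);p=((cloud(c)-O)@RD).reshape(-1,3);s=p[(p[:,0]<.046)&(p[:,0]>-.06)&(p[:,1]<.0)&(p[:,1]>-.14)&(p[:,2]>.05)&(p[:,2]<.066)]; print((s[::4]*1000).round().tolist())
save(c,'s7.png');cv2.imwrite('pics/s7c.png',cv2.resize(cv2.imread('pics/s7.png')[180:340,180:380],None,fx=3,fy=3))"
```

```text
t 17.75 dock mm [-11.3 -51.9  87.9] rpy [-3.141  0.     1.726] F_dock [-0.1 -0.3  0.5] open 0.0002
[[-7.0, -32.0, 64.0], [3.0, -27.0, 66.0]]
[[-1.0, -29.0, 64.0], [20.0, -59.0, 66.0], [41.0, -67.0, 66.0], [43.0, -67.0, 64.0], [41.0, -67.0, 59.0], [40.0, -67.0, 54.0]]
```

View pics/s7c.png

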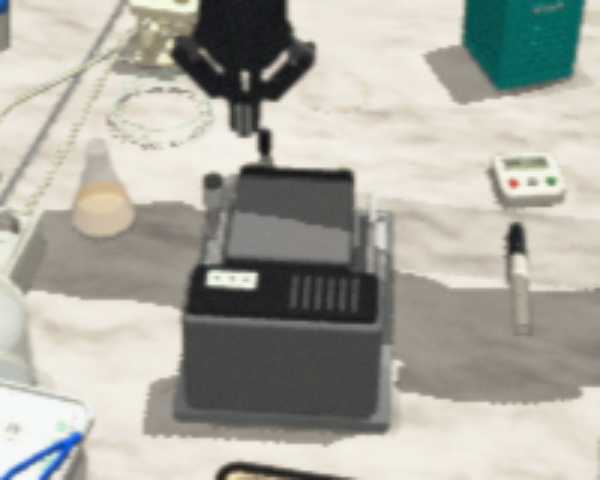

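Gate about half shut, with the pin (crop 265,140) just ahead of the fingers. Keep pushing around.

Call:
arm_command(
  plan=[0.15,-0.38,0,0,0,0,0.25,-0.38,0,0,0,0,0.25,-0.18,0,0,0,0,0.25,-0.15,0,0,0,0,0.13,-0.05,0,0,0,0,0,0,0,0,0,0],
)

```text
time: 18.45
position: [0.5439, 0.0248, 0.0879]
ee_rot: [-3.141, -0.0, 1.727]
ft_force: [-0.7, 0.0, -0.8]
opening: -0.0001
grip_force: 0.0
```

```bash
python3 -c "
from h import *
st()"
```

```text
t 18.45 dock mm [ 20.2 -18.7  87.9] rpy [-3.141 -0.     1.727] F_dock [ 0.1  0.7 -0.8] open -0.0001
```

Call:
arm_command(
  plan=[0.1,0,0,0,0,0,0.1,0,0,0,0,0,0,0,0,0,0,0],
)

```text
time: 18.75
position: [0.5436, 0.028, 0.0878]
ee_rot: [-3.141, 0.002, 1.724]
ft_force: [-0.1, -5.4, 1.2]
opening: 0.0
grip_force: 3.0
```

Call:
arm_command(
  plan=[0.07,0,0,0,0,0,0,0,0,0,0,0],
)

```text
time: 18.95
position: [0.5435, 0.0282, 0.0879]
ee_rot: [-3.141, 0.004, 1.723]
ft_force: [1.7, -11.1, 0.7]
opening: 0.0002
grip_force: 5.7
```

Call:
arm_command(
  plan=[0.07,0,0,0,0,0,0,0,0,0,0,0],
)

```text
time: 19.15
position: [0.5435, 0.0284, 0.0879]
ee_rot: [-3.142, 0.006, 1.721]
ft_force: [2.2, -17.4, 1.3]
opening: -0.0002
grip_force: 8.5
```

```bash
python3 -c "
from h import *
st()
for n in ['scene','side']:
    c=shot(n);p=((cloud(c)-O)@RD).reshape(-1,3);s=p[(p[:,0]<.06)&(p[:,0]>.02)&(p[:,1]<.02)&(p[:,1]>-.085)&(p[:,2]>.05)&(p[:,2]<.11)]; s=s[np.argsort(s[:,1])];print((s[::6]*1000).round().tolist())
save(c,'s8.png');cv2.imwrite('pics/s8c.png',cv2.resize(cv2.imread('pics/s8.png')[180:340,180:380],None,fx=3,fy=3))"
```

```text
t 19.15 dock mm [ 23.8 -18.9  87.9] rpy [-3.142  0.006  1.721] F_dock [-17.6   0.5   1.3] open -0.0002
[[45.0, -84.0, 55.0], [49.0, -82.0, 68.0], [44.0, -79.0, 77.0], [51.0, -78.0, 71.0], [45.0, -76.0, 76.0], [53.0, -74.0, 70.0], [45.0, -73.0, 80.0], [42.0, -70.0, 78.0], [56.0, -47.0, 101.0], [50.0, -40.0, 99.0], [56.0, -34.0, 102.0], [32.0, -31.0, 104.0], [29.0, -30.0, 108.0], [32.0, -26.0, 105.0], [39.0, -23.0, 97.0], [35.0, -22.0, 108.0], [35.0, -20.0, 103.0], [42.0, -19.0, 100.0], [35.0, -18.0, 104.0], [38.0, -16.0, 109.0], [36.0, -15.0, 100.0], [28.0, -13.0, 85.0], [30.0, -13.0, 91.0], [42.0, -12.0, 96.0], [38.0, -11.0, 94.0], [31.0, -10.0, 98.0], [29.0, -8.0, 100.0], [27.0, -7.0, 105.0], [23.0, -6.0, 108.0], [32.0, -5.0, 105.0], [50.0, -1.0, 99.0], [56.0, 8.0, 102.0], [56.0, 18.0, 103.0]]
[[48.0, -85.0, 56.0], [51.0, -84.0, 66.0], [49.0, -82.0, 71.0], [52.0, -81.0, 78.0], [52.0, -79.0, 61.0], [55.0, -78.0, 77.0], [50.0, -76.0, 76.0], [57.0, -76.0, 68.0], [51.0, -74.0, 64.0], [36.0, -73.0, 74.0], [48.0, -71.0, 74.0], [47.0, -69.0, 57.0], [47.0, -69.0, 77.0], [49.0, -66.0, 66.0], [48.0, -63.0, 71.0], [51.0, -61.0, 58.0], [51.0, -47.0, 102.0], [48.0, -40.0, 100.0], [33.0, -33.0, 105.0], [33.0, -31.0, 96.0], [33.0, -28.0, 102.0], [38.0, -25.0, 103.0], [37.0, -23.0, 102.0], [36.0, -20.0, 99.0], [51.0, -19.0, 101.0], [44.0, -17.0, 98.0], [42.0, -14.0, 94.0], [36.0, -12.0, 102.0], [58.0, -8.0, 104.0], [59.0, -0.0, 106.0], [58.0, 10.0, 102.0], [59.0, 20.0, 103.0]]
```

Hard stop again (17 N). Back off and check.

Call:
arm_command(
  plan=[-0.5,0,0,0,0,0,-0.8,0,0,0,0,0,-0.8,0,0,0,0,0,0,0,-1,0,0,0,0,0,-1,0,0,0,-0.8,0,-1,0,0,0,-0.8,0,-1,0,0,0,-1,0,-1,0,0,0,-1,0,0,0,0,0,0,0,0,0,0,0],
)

```text
time: 20.25
position: [0.5693, -0.1404, 0.2387]
ee_rot: [3.14, 0.002, 1.72]
ft_force: [-0.3, 0.0, -0.2]
opening: -0.0001
grip_force: 0.0
```

```bash
python3 -c "
from h import *
st();lie('scene');c=lie('side')
for n in ['scene','side','wrist']:
    c=shot(n);p=((cloud(c)-O)@RD).reshape(-1,3);C=c['color'].reshape(-1,3)
    g=lambda y0,y1,z0,z1:p[(p[:,0]<.0475)&(p[:,0]>.02)&(p[:,1]<y1)&(p[:,1]>y0)&(p[:,2]>z0)&(p[:,2]<z1)]
    print(n,'pin',len(g(-.04,.01,.085,.104)),(np.median(g(-.04,.01,.085,.104),0)*1000).round(1))
    a=g(-.06,-.005,.05,.069); print('arm',len(a), np.polyfit(a[:,1],a[:,0],1) if len(a)>8 else '')
    if n!='scene': save(c,n+'9.png')
cv2.imwrite('pics/s9c.png',np.hstack([cv2.resize(cv2.imread('pics/side9.png')[180:340,180:380],(400,320)),cv2.resize(cv2.imread('pics/wrist9.png'),(400,320))]))"
```

```text
t 20.25 dock mm [-147.   -18.3  238.7] rpy [3.14e+00 2.00e-03 1.72e+00] F_dock [ 0.1  0.3 -0.2] open -0.0001
scene x [ 47.7 118.  173.9] y [-48.1  48.2] rect [107.3  -0.5] [ 99.8 137.4] 89.6
side x [ 49.2 120.2 178.2] y [-51.1  46.3] rect [109.   -2.9] [145.8 100.3] 0.2
scene pin 18 [ 44.1 -17.1  98.4]
arm 0 
side pin 13 [ 44.3 -19.3  99.4]
arm 3 
wrist pin 0 [nan nan nan]
arm 0
  return _methods._mean(a, axis=axis, dtype=dtype,
  ret = um.true_divide(
```

View pics/s9c.png

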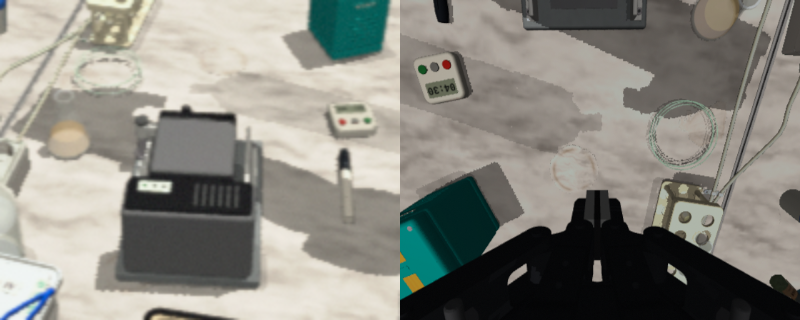

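The pin is at dock (44, -18), so the gate is shut. The pack lies straight and home (rear about x=48–50), and the flask (left 70,140) and dish (left 108,72) are where they were. Handing in.

```bash
python3 -c "
from h import *
print(r.sign_off())"
```

```text
the job is handed in; nothing more can be done
None
```

The pack is tipped into the dock and slid hard against the charging head, with the gate shut behind it and the flask and petri dish untouched. I handed the job in at about 20 s; the judge's result was not shown, and I could not read the contact travel directly.

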